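# Seal the lilac sample pot with its ratchet screw

### The job

Seal the sample pot that has the lilac knob: its ratchet is set to loosen, so first push the yellow thumb fin of its direction lever fully across to the other side (tighten), then swing the handle back and forth by its knob until the red pointer on the white dial lies within the green mark on the lid's rim. Let go when done, and leave the pot with the red knob alone.

Things in the scene. Friction and masses are not known exactly. Their poses are not given: they have to be found in the camera images.
- lilac_pot: The pot to seal: steel, lilac band, fixed, 180 mm across, lid top 93 mm up. Origin: centre of its underside, on the upright axis of dial, ratchet head and handle. White dial (152 mm across) with radial red pointer; green mark on the lid's rim in the pot's own +x direction, 13 degrees to either side. Ratchet head: 96 mm across, flat top 119 mm up. Handle: bar 18 mm wide, top 120 mm up.
- lilac_fin (a point): Centre (137 mm up) of the yellow thumb fin on the direction lever: upright, 16 mm long, 8 thick, top 149 mm up, over the ratchet head. Its lever pivots in the handle line 35 mm from the pot's axis towards the knob and reaches 32 mm back, so the fin swings across the handle line, 12 mm to either side. Seen from the axis looking out to the knob: right = loosen (start), left = tighten.
- lilac_selector (a joint): Direction lever of the lilac pot, rad: -0.40 = loosen stop (fin right, the start), +0.40 = tighten stop (fin left); around 0 neither pawl is in the teeth. It stays where it is left; pushing the fin takes about 3 N.
- lilac_grip (a point): Centre (147 mm up) of the lilac knob at the end of the handle: an upright cylinder 26 mm across, from 122 to 172 mm above the bench, 155 mm from the pot's axis. It spins freely on its pin, so it can be held without turning the gripper while it is led round the arc.
- lilac_handle (a joint): Swing of the handle, rad, growing clockwise seen from above; stops at -0.75 and +0.75, 0 = pointing to the pot's own -x. Set to tighten, clockwise swings turn the screw and anticlockwise ones run free (set to loosen: the reverse). After a reversal it runs free by up to 24 degrees until a tooth catches. At the knob: about 5 N under load, 1 N running free.
- lilac_screw (a joint): Screw and dial of the lilac pot, rad, growing clockwise seen from above (tightening): 0 = red pointer at the middle of the green mark; it starts 1.1 to 1.4 rad short (negative). Stops at -1.9 and +0.6. Only the ratchet turns it, and it stays where it is left.
- red_grip (a point): Centre of the red knob of the second, like pot (red band, same sizes), whose handle and direction lever must stay where they are.
- red_fin (a point): Centre of the yellow thumb fin on the red pot's direction lever; to be left where it is.

How it is judged:
By the outcome, as a careful person would: the job done as asked, in the order asked, and still so for the second after the job is handed in, with the robot touching nothing.
It also fails if it takes over 54 s, if anything falls off the work surface, if the arm or the gripper's body presses on something with over 40 N, if the wrist force passes 120 N, or if a joint passes its speed limit or range.

### The arm

A 6-joint arm with a two-finger parallel gripper is mounted at the origin on the work surface. World frame = base frame: x ahead of the robot, y to its left, z up, the work surface at z = 0. Lengths are in m, angles in degrees, forces in N, time in s.
With the tool pointing down it reaches from about 0.3 to 0.75 m from the base axis. Payload 8.5 kg.
Tool frame: the origin (TCP) lies at the very end of the fingers, on their centre line; the grasp point (between the pads) lies 19 mm behind it; z points along the fingers, y is the line along which they close (so a half turn about z gives the same grasp; the last joint's range is limited). The gripper opens to 85 mm and grips with 20 to 120 N. Pads are 22 mm wide; open, the fingers measure 114 mm over their backs; the gripper's body (76 mm by 85 mm) begins 54 mm behind the grasp point. The pads swing forward as they close: fully open they stand 13 mm farther back than shut.
Start: joints at [50.919, 21.807, 74.336, -0, 83.858, -12.336], TCP at [0.248, 0.491, 0.231] pointing down, gripper open.
Joint ranges: [-178.18, 178.18], [-50.72, 133.34], [12.68, 142.11], [-81.47, 261.47], [9.98, 163.14], [-165.26, 165.26]. Speed limits (degrees/s): [136.94, 136.94, 180, 180, 180, 180].

### API

Orientations are given as a 3x3 rotation matrix whose columns are the frame's x, y, z axes.
In Python, from rig import env gives the robot as it stands.
- The arm moves only by the tool move_arm, never from a script. Its argument "plan" is a list of rows, each a list of 7 numbers: the turn, a rotation vector about the tool's x, y, z in degrees, then the shift along the tool's x, y, z in cm, then the gripper command: -1 is shut, 1 is fully open, values between are in proportion. In form: [[ax, ay, az, tx, ty, tz, jaw], ...]. A call has 1 to 5 rows; each row is the pose to reach, as a shift and turn from the pose commanded when the call began, along the tool's axes at that moment; what a row does not reach only later rows make up. A row lasts 1/10 s, in which the tool goes at most 50 mm and 8.59 degrees, less where a joint would pass 70% of its speed; a pose out of reach is approached as far as the arm can. A call with a gripper value outside its range is refused whole. The fingers move at their own pace and stop on an object; "squeeze" is the grip in N (left out, the last holds). Time passes only in rows, so rows that repeat a pose let the fingers close. It gives the time, the measured TCP pose, the force, the opening and the grip force at its end, in the units of the state.
- env.observe(): the state, without advancing time (a new reading comes with each control period).
- env.get_image(name): name is "scene" or "side" or "wrist"; returns a dict with "color" (384x512x3 uint8, red, green, blue), "fov_y" (degrees; the focal length in pixels is half the picture's height over the tangent of half this angle, whatever the lens; pixels are square), "cx", "cy" (the principal point, pixels), "distortion" ([k1, k2, p1, p2, k3] as OpenCV has them; the pictures are not rectified), "R" (3x3) and "t" (3): a world point X has camera coordinates R X + t. Camera axes: x right, y down, z forward; pixel columns grow to the right and rows downward; lengths in m; the calibration is good to about 2 mm. A picture is of the moment at which its call begins. There is no depth.
- env.close_job(): hands the job in; it is judged then, once.
Trained networks look in a picture, given as the dict that the camera call returned (one of the last four; its "shot" number tells which), for a name from the list of things; names that differ only in an ending like _2 or _b are one class to them, and where a whole thing is asked for, a point or a joint stands for the part that bears it (a point fixed in the world has none). Each returns a list of dicts, best first, with "conf" (0 to 1); they miss things now and then, are a little off and sometimes report something else, mostly with a low value. They report only what shows in the picture. A call takes as long as a camera call.
- env.outline_of(target, picture): "mask" (384x512 bool, what is visible of it) and "bbox" ([centre column, centre row, width, height] in pixels, round what is visible of it).
- env.tip_of(target, picture): "pixel" ([column, row] in pixels: a listed point, or the origin of a listed thing).
The state is a dict: "time_s": time; "q": joint angles; "qvel": joint speeds; "joint_efforts": joint torques, N m; "position": TCP position; "tool_rot": TCP orientation; "ft_force": force on the tool from outside, world axes, zero at the start; "wrist_torque": the same for the moment, N m; "grip_width": finger opening in m; "gripper_force": force on a finger pad.
Only numpy, scipy, OpenCV 4.12 (cv2) and the standard library are available. Lean on these libraries where they do the work, as an engineer would, in place of code of your own. Each camera call takes 0.05 s, during which the arm holds its last target. There are 200 camera calls.

## Working session

There is one attempt and no reset: what is moved stays moved. The work goes in short steps, Python scripts to look and compute and a tool call to move; the robot and the scene stay as the last step left them, time stands still between calls to the robot, and variables do not carry over. Pictures are saved under pics/ and viewed, at most 10 in all, crops included, and the job is handed in when it is done.

Besides the shell and the picture viewer there is one more tool, called after ">>>" as name(argument=value, ...) on one line, values as JSON. move_arm: Moves the arm, as the interface text tells. Its arguments: {"type":"object","properties":{"plan":{"type":"array"},"squeeze":{"type":"number"}},"required":["plan"]}

```bash
mkdir -p pics
cat > h.py <<'E'
import numpy as np, cv2
from rig import env
def K(p):
    f=p["color"].shape[0]/2/np.tan(np.radians(p["fov_y"])/2)
    return np.array([[f,0,p["cx"]],[0,f,p["cy"]],[0,0,1.]])
def ray(p,px):
    u=cv2.undistortPoints(np.array([[px]],float),K(p),np.array(p["distortion"],float))[0,0]
    R=np.array(p["R"]);return -R.T@np.array(p["t"]),R.T@np.array([u[0],u[1],1])
def atz(p,px,z):
    c,d=ray(p,px);return c+d*(z-c[2])/d[2]
def proj(p,X):
    return cv2.projectPoints(np.array(X,float).reshape(-1,1,3),cv2.Rodrigues(np.array(p["R"],float))[0],np.array(p["t"],float),K(p),np.array(p["distortion"],float))[0][:,0]
def tri(obs):
    A=0;b=0
    for p,px in obs:
        c,d=ray(p,px);d=d/np.linalg.norm(d);M=np.eye(3)-np.outer(d,d);A=A+M;b=b+M@c
    return np.linalg.solve(A,b)
def save(p,n): cv2.imwrite("pics/"+n,cv2.cvtColor(p["color"],cv2.COLOR_RGB2BGR))
E
python3 - <<'E'
from h import *
np.set_printoptions(precision=3,suppress=True)
P={n:env.get_image(n) for n in("scene","side","wrist")}
Z={"lilac_pot":0,"lilac_fin":.137,"lilac_grip":.147,"red_grip":.147,"red_fin":.137}
for n,p in P.items():
    for t,z in Z.items():
        for r in env.tip_of(t,p)[:2]: print(n,t,np.round(r["pixel"],1),round(r["conf"],2),atz(p,r["pixel"],z))
cv2.imwrite("pics/a.png",cv2.cvtColor(np.hstack([P["scene"]["color"],P["side"]["color"]]),cv2.COLOR_RGB2BGR)[:, :])
im=cv2.imread("pics/a.png");cv2.imwrite("pics/a.png",cv2.resize(np.vstack([im[:,:512],im[:,512:]]),(800,1200))[:1200]); 
save(P["scene"],"s.png");save(P["side"],"d.png")
s=env.observe();print(s["position"],s["tool_rot"],s["time_s"])
E
```

```text
scene lilac_pot [216.  303.7] 0.58 [ 0.548 -0.225  0.   ]
scene lilac_fin [211.5 256.7] 0.73 [ 0.54  -0.212  0.137]
scene lilac_grip [138.4 237.1] 0.56 [ 0.39  -0.241  0.147]
scene red_grip [233.1 140.6] 0.56 [0.408 0.123 0.147]
scene red_fin [292.9 145.2] 0.56 [0.543 0.183 0.137]
side lilac_pot [271.5 312.1] 0.8 [ 0.545 -0.225  0.   ]
side lilac_fin [268.6 258.2] 0.65 [ 0.539 -0.211  0.137]
side lilac_grip [176.9 272.6] 0.68 [ 0.389 -0.236  0.147]
side red_grip [187.7 142.4] 0.58 [0.398 0.121 0.147]
side red_fin [248.6 123.7] 0.63 [0.536 0.197 0.137]
[0.248 0.491 0.231] [[-0.893  0.45   0.   ]
 [ 0.45   0.893  0.   ]
 [-0.     0.    -1.   ]] 0.9
```

View pics/s.png

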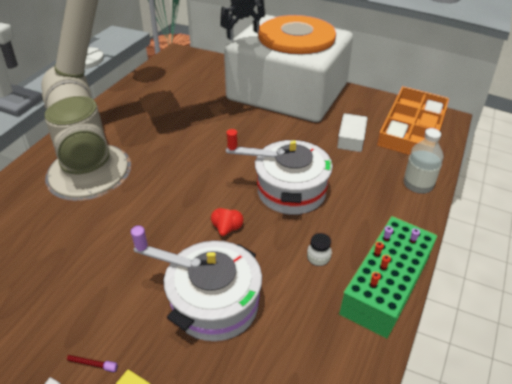

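View pics/d.png

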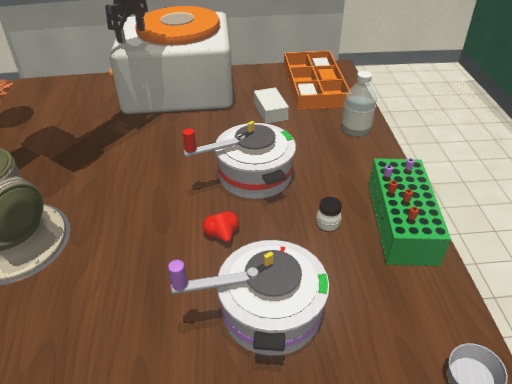

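```bash
cat >> h.py <<'E'
def meas(names=("scene","side"),show=True):
    out={}
    P=[env.get_image(n) for n in names]
    for t in("lilac_pot","lilac_fin","lilac_grip"):
        o=[]
        for p in P:
            r=env.tip_of(t,p)
            if r: o.append((p,r[0]["pixel"]))
        if len(o)>1: out[t]=tri(o)
        elif o: out[t]=atz(o[0][0],o[0][1],{"lilac_pot":0,"lilac_fin":.137,"lilac_grip":.147}[t])
    c=C
    for n,p in zip(names,P):
        hsv=cv2.cvtColor(p["color"],cv2.COLOR_RGB2HSV)
        for nm,m,rr in(("green",(abs(hsv[...,0].astype(int)-65)<15)&(hsv[...,1]>120),(.07,.1)),("red",((hsv[...,0]<6)|(hsv[...,0]>174))&(hsv[...,1]>130)&(hsv[...,2]>90),(.045,.082))):
            v,u=np.nonzero(m)
            X=np.array([atz(p,(a,b),.094) for a,b in zip(u,v)]).reshape(-1,3)
            d=X[:,:2]-c
            k=(np.hypot(*d.T)>rr[0])&(np.hypot(*d.T)<rr[1])
            if k.sum()>2:
                e=d[k].mean(0);a=np.degrees(np.arctan2(*e[::-1]))
                out[n+nm]=(k.sum(),round(a,1),round(float(np.hypot(*e)),3))
    if show:
        for k,v in out.items(): print(k,v)
    return P,out
C=np.array([.5465,-.225])
E
python3 - <<'E'
from h import *
np.set_printoptions(precision=4,suppress=True)
P,o=meas()
d=o["lilac_grip"][:2]-C;print(np.degrees(np.arctan2(d[1],d[0])),np.hypot(*d))
im=P[1]["color"][225:365,160:350];cv2.imwrite("pics/c.png",cv2.cvtColor(cv2.resize(im,None,fx=4,fy=4,interpolation=2),cv2.COLOR_RGB2BGR))
E
```

```text
lilac_pot [ 0.5438 -0.2184 -0.0125]
lilac_fin [ 0.5368 -0.2156  0.1416]
lilac_grip [ 0.3908 -0.2436  0.147 ]
scenegreen (np.int64(81), np.float64(-10.2), 0.085)
scenered (np.int64(9), np.float64(70.6), 0.065)
sidegreen (np.int64(147), np.float64(-8.7), 0.082)
sidered (np.int64(18), np.float64(71.2), 0.074)
-173.19609829313063 0.1567967519163783
```

View pics/c.png

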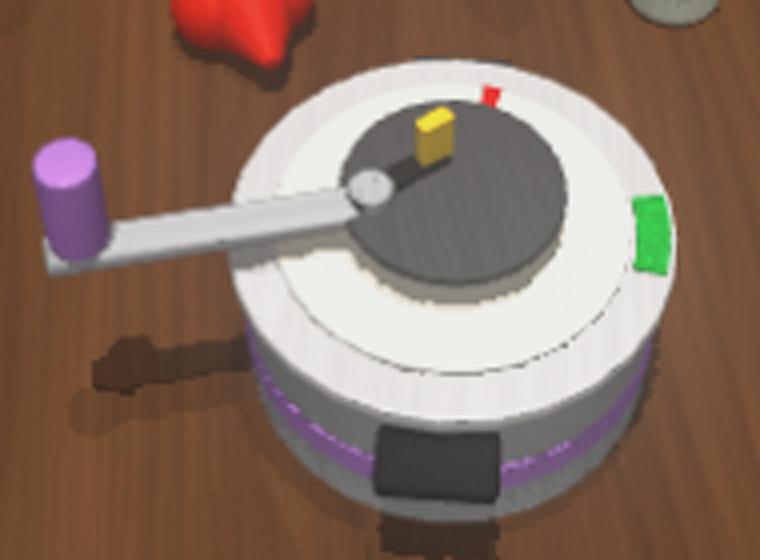

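```bash
cat >> h.py <<'E'
def go(*T,yaw=None):
    s=env.observe();R=np.array(s["tool_rot"]);p=np.array(s["position"]);w=0
    if yaw is not None:
        y=np.degrees(np.arctan2(R[1,1],R[0,1])); w=-((yaw-y+180)%360-180)
    print("t",round(s["time_s"],2),"pos",np.round(p,4),"F",np.round(s["ft_force"],1))
    for X in T: print("row",round(w,1),np.round(R.T@(np.array(X)-p)*100,2))
E
python3 -c "
from h import *
go((.535,-.178,.231),yaw=96.9)"
```

```text
t 1.3 pos [0.2475 0.4911 0.2313] F [-0.2 -0.5 -0.2]
row -33.6 [-5.579e+01 -4.682e+01  3.000e-02]
```

>>> move_arm(plan=[[0,0,-33.6,-55.8,-46.8,0,-1],[0,0,-33.6,-55.8,-46.8,0,-1],[0,0,-33.6,-55.8,-46.8,0,-1],[0,0,-33.6,-55.8,-46.8,0,-1],[0,0,-33.6,-55.8,-46.8,0,-1]])

```text
time_s: 1.8
position: [0.3386, 0.2811, 0.2316]
tool_rot: [[-0.992, -0.125, 0.001], [-0.125, 0.992, 0.0], [-0.001, 0.0, -1.0]]
ft_force: [0.8, 0.2, 0.0]
grip_width: 0.0119
gripper_force: 0.0
```

```bash
python3 -c "
from h import *
go((.535,-.178,.231),yaw=96.9);print(env.observe()['q'])"
```

```text
t 1.8 pos [0.3386 0.2811 0.2316] F [0.8 0.2 0. ]
row 0.3 [-13.75 -48.01   0.06]
[ 2.42130368e+01  1.06919949e+01  9.04314239e+01  6.19147017e-03
  7.88384034e+01 -7.29541784e+01]
```

>>> move_arm(plan=[[0,0,0,-13.0,-46.0,0,-1],[0,0,0,-13.0,-46.0,0,-1],[0,0,0,-13.0,-46.0,0,-1],[0,0,0,-13.0,-46.0,0,-1],[0,0,0,-13.0,-46.0,0,-1]])

```text
time_s: 2.3
position: [0.435, 0.0496, 0.2318]
tool_rot: [[-0.993, -0.119, 0.001], [-0.119, 0.993, -0.0], [-0.001, -0.0, -1.0]]
ft_force: [2.2, 0.5, 1.4]
grip_width: 0.0003
gripper_force: 0.0
```

```bash
python3 -c "
from h import *
go((.535,-.178,.231),yaw=96.9)"
```

```text
t 2.3 pos [0.435  0.0496 0.2318] F [2.2 0.5 1.4]
row -0.1 [ -7.22 -23.79   0.08]
```

>>> move_arm(plan=[[0,0,0,-6.9,-22.8,0,-1],[0,0,0,-6.9,-22.8,0,-1],[0,0,0,-6.9,-22.8,0,-1],[0,0,0,-6.9,-22.8,0,-1],[0,0,0,-6.9,-22.8,0,-1]])

```text
time_s: 2.8
position: [0.531, -0.1694, 0.2313]
tool_rot: [[-0.993, -0.118, 0.0], [-0.118, 0.993, -0.0], [-0.0, -0.0, -1.0]]
ft_force: [-0.2, 0.4, -0.6]
grip_width: 0.0
gripper_force: 0.0
```

Run:
```python
from h import *
np.set_printoptions(precision=4,suppress=True)
go((.535,-.178,.128),yaw=96.9)
p=env.get_image("wrist");save(p,"w1.png")
for t,z in(("lilac_fin",.137),("lilac_grip",.147),("lilac_pot",0)):
    for r in env.tip_of(t,p)[:1]: print(t,r["pixel"],r["conf"],atz(p,r["pixel"],z))
meas()
```

```text
t 2.8 pos [ 0.531  -0.1694  0.2313] F [-0.2  0.4 -0.6]
row -0.1 [-0.3  -0.9  10.33]
lilac_fin [199.7, 200.0] 0.74 [ 0.538  -0.2143  0.137 ]
lilac_pot [212.8, 162.7] 0.83 [ 0.537  -0.2219  0.    ]
lilac_pot [ 0.5459 -0.2215 -0.0006]
lilac_fin [ 0.5365 -0.2126  0.1385]
lilac_grip [ 0.3913 -0.2384  0.1461]
scenegreen (np.int64(81), np.float64(-10.2), 0.085)
scenered (np.int64(13), np.float64(70.9), 0.066)
sidegreen (np.int64(146), np.float64(-8.6), 0.082)
sidered (np.int64(16), np.float64(70.9), 0.074)
```

View pics/w1.png

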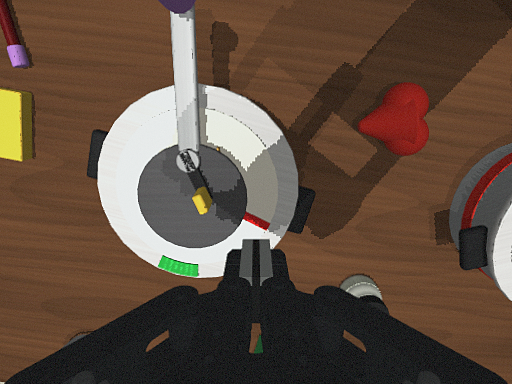

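>>> move_arm(plan=[[0,0,0,-0.3,-0.9,5,-1],[0,0,0,-0.3,-0.9,9,-1],[0,0,0,-0.3,-0.9,10.3,-1],[0,0,0,-0.3,-0.9,10.3,-1]])

```text
time_s: 3.8
position: [0.5335, -0.1744, 0.1266]
tool_rot: [[-0.993, -0.119, -0.004], [-0.119, 0.993, 0.002], [0.003, 0.003, -1.0]]
ft_force: [0.1, 0.6, 0.9]
grip_width: 0.0002
gripper_force: 0.0
```

Run:
```python
from h import *
go((.5385,-.210,.128),(.540,-.2165,.128),yaw=96.9)
```

```text
t 3.8 pos [ 0.5335 -0.1744  0.1266] F [0.1 0.6 0.9]
row -0.0 [-0.07 -3.59 -0.15]
row -0.0 [-0.14 -4.26 -0.16]
```

>>> move_arm(plan=[[0,0,0,-0.1,-1.2,-0.1,-1],[0,0,0,-0.1,-2.2,-0.1,-1],[0,0,0,-0.1,-3.0,-0.1,-1],[0,0,0,-0.1,-3.6,-0.1,-1],[0,0,0,-0.1,-3.6,-0.1,-1]])

```text
time_s: 4.3
position: [0.5399, -0.2118, 0.13]
tool_rot: [[-0.993, -0.119, 0.001], [-0.119, 0.993, -0.001], [-0.001, -0.001, -1.0]]
ft_force: [-0.3, 0.3, 0.0]
grip_width: -0.0002
gripper_force: 0.0
```

Run:
```python
from h import *
go((.540,-.2165,.128),yaw=96.9)
P,o=meas(("scene","side","wrist"))
im=P[1]["color"][225:365,160:350];cv2.imwrite("pics/c2.png",cv2.cvtColor(cv2.resize(im,None,fx=4,fy=4,interpolation=2),cv2.COLOR_RGB2BGR))
```

```text
t 4.3 pos [ 0.5399 -0.2118  0.13  ] F [-0.3  0.3  0. ]
row -0.1 [ 0.04 -0.47  0.2 ]
lilac_pot [ 0.54371681 -0.22203404  0.00077486]
lilac_fin [ 0.54324949 -0.23083242  0.13682031]
lilac_grip [ 0.39118871 -0.23597404  0.14780034]
scenegreen (np.int64(81), np.float64(-10.2), 0.085)
scenered (np.int64(14), np.float64(70.5), 0.066)
sidegreen (np.int64(147), np.float64(-8.7), 0.082)
wristgreen (np.int64(45), np.float64(30.3), 0.061)
wristred (np.int64(313), np.float64(70.1), 0.068)
```

View pics/c2.png

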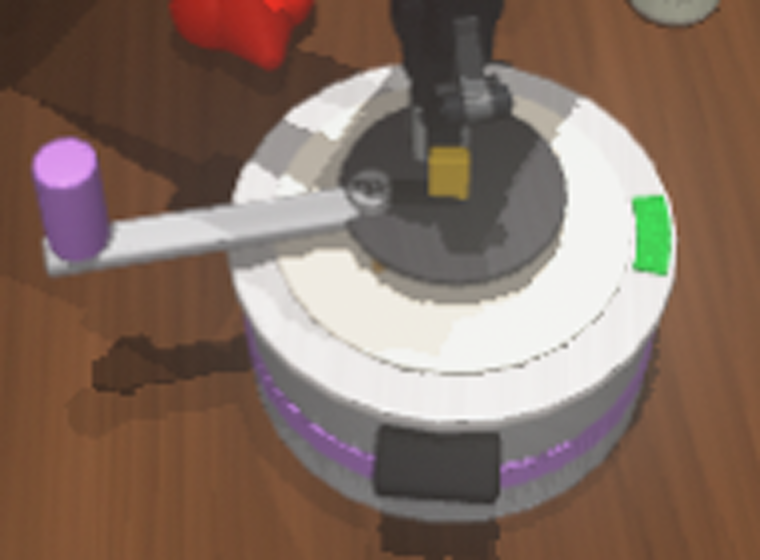

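>>> move_arm(plan=[[0,0,0,0,-0.3,0.1,-1],[0,0,0,0,-0.6,0.1,-1],[0,0,0,0,-0.7,0.1,-1],[0,0,0,0,-0.7,0.1,-1]])

```text
time_s: 5.3
position: [0.5402, -0.2169, 0.1284]
tool_rot: [[-0.993, -0.119, -0.001], [-0.119, 0.993, 0.002], [0.001, 0.002, -1.0]]
ft_force: [-2.1, 5.6, 2.2]
grip_width: 0.0
gripper_force: 2.8
```

Run:
```python
from h import *
go((.540,-.2165,.128),yaw=96.9)
P,o=meas(("scene","side"))
```

```text
t 5.3 pos [ 0.5402 -0.2169  0.1284] F [-2.1  5.6  2.2]
row -0.0 [0.02 0.05 0.04]
lilac_pot [ 0.54574545 -0.22914809  0.00413892]
lilac_fin [ 0.53820125 -0.23752179  0.13420406]
lilac_grip [ 0.38904306 -0.23610421  0.14382531]
scenegreen (np.int64(81), np.float64(-10.2), 0.085)
scenered (np.int64(14), np.float64(70.5), 0.066)
sidegreen (np.int64(147), np.float64(-8.7), 0.082)
```

Force is rising; press a little more to confirm the stop.

>>> move_arm(plan=[[0,0,0,0,-0.2,0,-1],[0,0,0,0,-0.3,0,-1],[0,0,0,0,-0.3,0,-1]])

```text
time_s: 6.0
position: [0.5402, -0.2177, 0.1283]
tool_rot: [[-0.993, -0.12, -0.002], [-0.12, 0.993, 0.006], [0.001, 0.006, -1.0]]
ft_force: [-1.9, 15.9, 6.9]
grip_width: -0.0002
gripper_force: 7.5
```

Run:
```python
from h import *
go((.540,-.2165,.128),yaw=96.9)
P,o=meas(("scene","side"))
im=P[1]["color"][225:365,160:350];cv2.imwrite("pics/c3.png",cv2.cvtColor(cv2.resize(im,None,fx=4,fy=4,interpolation=2),cv2.COLOR_RGB2BGR))
```

```text
t 6.0 pos [ 0.5402 -0.2177  0.1283] F [-1.9 15.9  6.9]
row -0.0 [0.01 0.12 0.03]
lilac_pot [ 0.53881818 -0.21100898 -0.02103373]
lilac_fin [ 0.53920077 -0.23734072  0.13762162]
lilac_grip [ 0.39331401 -0.24045609  0.15108609]
scenegreen (np.int64(81), np.float64(-10.2), 0.085)
scenered (np.int64(14), np.float64(70.5), 0.066)
sidegreen (np.int64(147), np.float64(-8.7), 0.082)
```

View pics/c3.png

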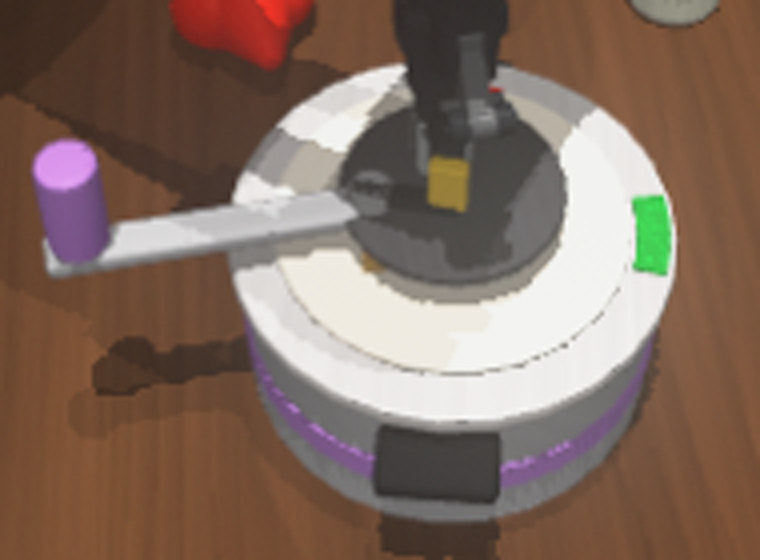

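>>> move_arm(plan=[[0,0,0,0,2,0,-1],[0,0,0,0,2.5,-4.5,-1],[0,0,0,5,2,-9,-1],[0,0,0,10,0,-9.2,0],[0,0,0,13,-1,-9.2,0.5]])

```text
time_s: 6.9
position: [0.412, -0.2464, 0.2219]
tool_rot: [[-0.993, -0.121, 0.002], [-0.121, 0.993, -0.004], [-0.002, -0.004, -1.0]]
ft_force: [0.1, -1.2, -1.0]
grip_width: 0.028
gripper_force: 0.0
```

Run:
```python
from h import *
P,o=meas(("scene","side"))
go((.3912,-.238,.205),yaw=96.9)
p=env.get_image("wrist")
for r in env.tip_of("lilac_grip",p)[:1]: print(r["pixel"],r["conf"],atz(p,r["pixel"],.147))
```

```text
lilac_pot [ 0.53971774 -0.22511623 -0.00274141]
lilac_fin [ 0.54124782 -0.23569497  0.13322612]
lilac_grip [ 0.39185237 -0.24358378  0.14612631]
scenegreen (np.int64(81), np.float64(-10.2), 0.085)
scenered (np.int64(9), np.float64(70.6), 0.065)
sidegreen (np.int64(147), np.float64(-8.7), 0.082)
sidered (np.int64(18), np.float64(71.2), 0.074)
t 7.3 pos [ 0.4138 -0.2455  0.2201] F [0.6 0.2 0.2]
row 0.0 [2.15 1.02 1.51]
[264.0, 176.9] 0.9 [ 0.3903221 -0.2427855  0.147    ]
```

>>> move_arm(plan=[[0,0,0,2.2,0.7,0,0.6],[0,0,0,2.2,0.7,1.5,0.6],[0,0,0,2.2,0.7,5.5,0.6],[0,0,0,2.2,0.7,9.0,0.6],[0,0,0,2.2,0.7,9.0,0.6]])

```text
time_s: 7.9
position: [0.3892, -0.24, 0.1272]
tool_rot: [[-0.993, -0.12, -0.006], [-0.12, 0.993, 0.006], [0.005, 0.006, -1.0]]
ft_force: [-1.0, 0.0, 1.3]
grip_width: 0.0683
gripper_force: 0.0
```

>>> move_arm(plan=[[0,0,0,0,0,0,-1],[0,0,0,0,0,0,-1],[0,0,0,0,0,0,-1],[0,0,0,0,0,0,-1]], squeeze=30)

```text
time_s: 8.3
position: [0.391, -0.2422, 0.132]
tool_rot: [[-0.993, -0.119, 0.002], [-0.119, 0.993, -0.002], [-0.002, -0.003, -1.0]]
ft_force: [1.3, 1.1, 6.5]
grip_width: 0.0249
gripper_force: 29.1
```

Run:
```python
from h import *
P,o=meas(("scene","side"))
s=env.observe();p=s["position"];print(p,s["ft_force"],s["grip_width"],s["q"])
d=np.array(p[:2])-C;print(np.hypot(*d),np.degrees(np.arctan2(d[1],d[0]))%360)
```

```text
lilac_pot [ 0.54535156 -0.22431612  0.00072177]
lilac_fin [ 0.53818513 -0.23693817  0.13312003]
lilac_grip [ 0.39195059 -0.24716552  0.147     ]
scenegreen (np.int64(81), np.float64(-10.2), 0.085)
scenered (np.int64(9), np.float64(70.6), 0.065)
sidegreen (np.int64(148), np.float64(-8.7), 0.083)
sidered (np.int64(18), np.float64(71.2), 0.074)
[ 0.39094952 -0.2422606   0.13202203] [-0.36542208  0.21105079  6.33300847] 0.025290533011172 [-4.65945770e+01  1.90573130e+01  9.73439580e+01  1.43579829e-02
  6.34063138e+01 -1.43454887e+02]
0.1565052106920828 186.331899269272
```

```bash
cat >> h.py <<'E'
C2=np.array([.5455,-.2245])
def arc(angs,base=None):
    s=env.observe();R=np.array(s["tool_rot"]);p=np.array(s["position"])
    d=p[:2]-C2;a0=np.arctan2(d[1],d[0]) if base is None else np.radians(base)
    print("t",round(s["time_s"],2),"pos",np.round(p,4),"ang",round(np.degrees(np.arctan2(d[1],d[0]))%360,1),"r",round(np.hypot(*d),4),"F",np.round(s["ft_force"],1),round(s["grip_width"],4))
    for a in np.radians(angs):
        X=np.r_[C2+.155*np.array([np.cos(a),np.sin(a)]),p[2]]
        print(round(np.degrees(a)),np.round(R.T@(X-p)*100,2)[:2])
E
python3 -c "
from h import *
arc([182,176,168,160,152,144,137,131])"
```

```text
t 8.7 pos [ 0.3909 -0.2423  0.132 ] ang 186.6 r 0.1556 F [-0.4  0.2  6.3] 0.0253
182 [-0.11  1.23]
176 [-0.33  2.84]
168 [-0.89  4.93]
160 [-1.73  6.92]
152 [-2.84  8.78]
144 [-4.19 10.46]
137 [-5.56 11.77]
131 [-6.86 12.75]
```

>>> move_arm(plan=[[0,0,0,-0.1,1.2,-0.2,-1],[0,0,0,-0.3,2.8,-0.2,-1],[0,0,0,-0.9,4.9,-0.2,-1],[0,0,0,-1.7,6.9,-0.2,-1],[0,0,0,-1.7,6.9,-0.2,-1]])

```text
time_s: 9.2
position: [0.3996, -0.1688, 0.1323]
tool_rot: [[-0.993, -0.122, 0.001], [-0.122, 0.993, -0.001], [-0.001, -0.001, -1.0]]
ft_force: [5.3, -3.6, -13.7]
grip_width: 0.0254
gripper_force: 31.9
```

```bash
python3 -c "
from h import *
meas()
arc([152,144,137,131])"
```

```text
lilac_pot [ 0.54794562 -0.22611179  0.00267541]
lilac_fin [ 0.5331799  -0.22352319  0.12723444]
lilac_grip [ 0.401566   -0.17787684  0.147     ]
scenegreen (np.int64(81), np.float64(-10.2), 0.085)
scenered (np.int64(10), np.float64(66.7), 0.064)
sidegreen (np.int64(147), np.float64(-8.7), 0.082)
sidered (np.int64(19), np.float64(67.7), 0.074)
t 9.6 pos [ 0.3991 -0.1702  0.1323] ang 159.7 r 0.1561 F [  4.6  -2.9 -11.9] 0.0249
152 [-1.17  1.72]
144 [-2.53  3.4 ]
137 [-3.9   4.71]
131 [-5.19  5.69]
```

>>> move_arm(plan=[[0,0,0,-1.1,1.7,0.1,-1],[0,0,0,-2.5,3.4,0.1,-1],[0,0,0,-3.8,4.7,0.1,-1],[0,0,0,-5.0,5.6,0.1,-1],[0,0,0,-5.0,5.6,0.1,-1]])

```text
time_s: 10.1
position: [0.4417, -0.1078, 0.1321]
tool_rot: [[-0.993, -0.122, -0.001], [-0.122, 0.993, 0.0], [0.001, 0.001, -1.0]]
ft_force: [-4.5, 2.1, 5.8]
grip_width: 0.0253
gripper_force: 33.6
```

```bash
python3 -c "
from h import *
meas()
arc([138,146,155,164,173, 182,190,198,205,211])"
```

```text
lilac_pot [ 0.54148407 -0.21906859 -0.00064907]
lilac_fin [ 0.52869838 -0.2147187   0.11836449]
lilac_grip [ 0.43727078 -0.11052804  0.1465847 ]
scenegreen (np.int64(81), np.float64(-10.2), 0.085)
scenered (np.int64(15), np.float64(39.5), 0.059)
sidegreen (np.int64(147), np.float64(-8.7), 0.082)
sidered (np.int64(27), np.float64(41.6), 0.07)
t 10.5 pos [ 0.4406 -0.1088  0.1321] ang 132.2 r 0.1562 F [-4.7  4.   7.1] 0.025
138 [ 1.17 -1.07]
146 [ 2.69 -2.6 ]
155 [ 4.14 -4.56]
164 [ 5.25 -6.72]
173 [ 6.02 -9.03]
182 [  6.41 -11.43]
190 [  6.45 -13.59]
198 [  6.18 -15.73]
205 [  5.7  -17.57]
211 [  5.11 -19.08]
```

>>> move_arm(plan=[[0,0,0,1.2,-1.1,0,-1],[0,0,0,2.7,-2.6,0,-1],[0,0,0,4.1,-4.6,0,-1],[0,0,0,5.2,-6.7,0,-1],[0,0,0,6.0,-9.0,0,-1]])

```text
time_s: 11.0
position: [0.3908, -0.2055, 0.1321]
tool_rot: [[-0.993, -0.12, -0.002], [-0.12, 0.993, 0.002], [0.002, 0.002, -1.0]]
ft_force: [-0.1, 3.2, 4.3]
grip_width: 0.025
gripper_force: 33.8
```

```bash
python3 -c "
from h import *
arc([182,190,198,205,211])"
```

```text
t 11.0 pos [ 0.3908 -0.2055  0.1321] ang 173.0 r 0.1559 F [-0.1  3.2  4.3] 0.025
182 [ 0.31 -2.42]
190 [ 0.34 -4.58]
198 [ 0.07 -6.73]
205 [-0.4  -8.56]
211 [ -0.99 -10.07]
```

>>> move_arm(plan=[[0,0,0,0.4,-2.4,0,-1],[0,0,0,0.4,-4.6,0,-1],[0,0,0,0.1,-6.7,0,-1],[0,0,0,-0.4,-8.5,0,-1],[0,0,0,-0.9,-9.8,0,-1]])

```text
time_s: 11.5
position: [0.4124, -0.3039, 0.1322]
tool_rot: [[-0.993, -0.118, -0.002], [-0.118, 0.993, -0.001], [0.002, -0.001, -1.0]]
ft_force: [-5.3, -1.8, 4.0]
grip_width: 0.0252
gripper_force: 33.6
```

```bash
python3 -c "
from h import *
meas()
arc([205,197,189,181,173])"
```

```text
lilac_pot [ 0.54119211 -0.21088066 -0.00960184]
lilac_fin [ 0.54498468 -0.24124712  0.13716325]
lilac_grip [ 0.41411864 -0.31011058  0.147     ]
scenegreen (np.int64(81), np.float64(-10.2), 0.085)
scenered (np.int64(14), np.float64(39.6), 0.059)
sidegreen (np.int64(148), np.float64(-8.7), 0.083)
sidered (np.int64(28), np.float64(41.7), 0.07)
t 11.9 pos [ 0.4122 -0.3035  0.1322] ang 210.7 r 0.1549 F [-9.3 -6.4  1.7] 0.0253
205 [0.55 1.43]
197 [1.08 3.52]
189 [1.32 5.67]
181 [1.25 7.84]
173 [0.88 9.97]
```

>>> move_arm(plan=[[0,0,0,0.5,1.4,0,-1],[0,0,0,1.0,3.5,0,-1],[0,0,0,1.3,5.7,0,-1],[0,0,0,1.2,7.8,0,-1],[0,0,0,0.9,10.0,0,-1]])

```text
time_s: 12.4
position: [0.3909, -0.2043, 0.1322]
tool_rot: [[-0.993, -0.119, -0.002], [-0.119, 0.993, -0.002], [0.003, -0.002, -1.0]]
ft_force: [-1.5, -6.1, 0.1]
grip_width: 0.0252
gripper_force: 33.3
```

```bash
python3 -c "
from h import *
meas()
arc([166,160,155,150,145])"
```

```text
lilac_pot [ 0.54623141 -0.22107443 -0.00343512]
lilac_fin [ 0.53720547 -0.23380551  0.13137838]
lilac_grip [ 0.38972082 -0.20719836  0.147     ]
scenegreen (np.int64(81), np.float64(-10.2), 0.085)
scenered (np.int64(20), np.float64(8.8), 0.059)
sidegreen (np.int64(147), np.float64(-8.7), 0.082)
sidered (np.int64(47), np.float64(10.3), 0.063)
t 12.8 pos [ 0.3912 -0.2042  0.1321] ang 172.5 r 0.1557 F [-12.    1.3  10. ] 0.0249
166 [-0.6   1.66]
160 [-1.26  3.14]
155 [-1.92  4.32]
150 [-2.68  5.44]
145 [-3.54  6.48]
```

>>> move_arm(plan=[[0,0,0,-0.5,1.7,0,-1],[0,0,0,-1.2,3.1,0,-1],[0,0,0,-1.9,4.3,0,-1],[0,0,0,-2.1,4.6,0,-1],[0,0,0,-2.1,4.6,0,-1]])

```text
time_s: 13.3
position: [0.406, -0.1549, 0.132]
tool_rot: [[-0.993, -0.121, -0.005], [-0.121, 0.993, 0.002], [0.004, 0.003, -1.0]]
ft_force: [-13.8, 4.3, 13.9]
grip_width: 0.0254
gripper_force: 34.4
```

```bash
python3 -c "
from h import *
P,o=meas()
arc([152,150])
im=P[1]['color'][225:365,160:350];cv2.imwrite('pics/c4.png',cv2.cvtColor(cv2.resize(im,None,fx=4,fy=4,interpolation=2),cv2.COLOR_RGB2BGR))"
```

```text
lilac_pot [ 5.47518309e-01 -2.22333189e-01  4.02473029e-04]
lilac_fin [ 0.53117104 -0.22984332  0.13146103]
lilac_grip [ 0.40299543 -0.15210103  0.147     ]
scenegreen (np.int64(81), np.float64(-10.2), 0.085)
scenered (np.int64(28), np.float64(-11.1), 0.059)
sidegreen (np.int64(147), np.float64(-8.7), 0.082)
sidered (np.int64(55), np.float64(-8.2), 0.06)
t 13.7 pos [ 0.4059 -0.1552  0.132 ] ang 153.6 r 0.1559 F [-13.5   4.5  13.9] 0.0255
152 [-0.32  0.31]
150 [-0.64  0.75]
```

View pics/c4.png

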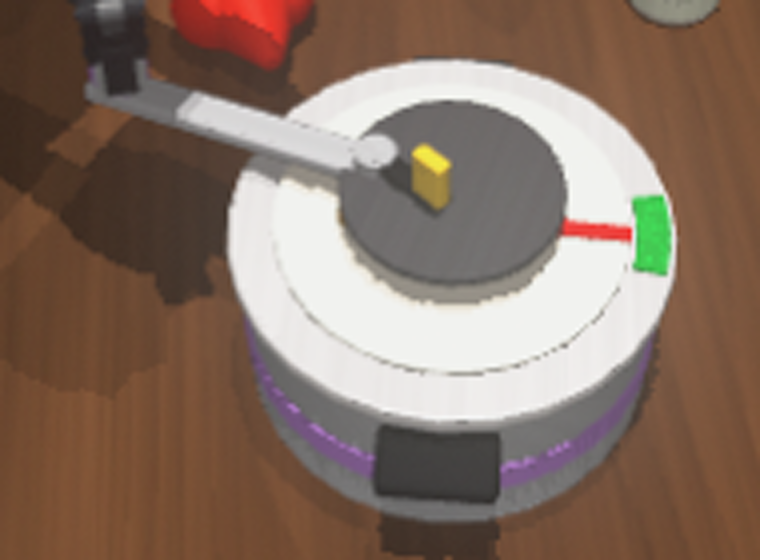

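The crop shows the red pointer (600,231) aimed at the middle of the green mark (652,235), and the fin (432,178) still on the tighten side. Releasing.

>>> move_arm(plan=[[0,0,0,0,0,0,0.5],[0,0,0,0,0,0,0.5],[0,0,0,0,0,0,0.5],[0,0,0,0,0,-3,0.5],[0,0,0,0,0,-7,0.5]])

```text
time_s: 14.2
position: [0.4076, -0.1557, 0.2012]
tool_rot: [[-0.993, -0.119, -0.003], [-0.119, 0.993, 0.002], [0.003, 0.003, -1.0]]
ft_force: [0.1, -0.5, 0.7]
grip_width: 0.0643
gripper_force: 0.0
```

>>> move_arm(plan=[[0,0,0,0,0,-4,0.5],[0,0,0,3,0,-6,0.5],[0,0,0,6,0,-6,0.5],[0,0,0,6,0,-6,0.5],[0,0,0,6,0,-6,0.5]])

```text
time_s: 14.7
position: [0.3487, -0.1634, 0.2617]
tool_rot: [[-0.993, -0.118, 0.001], [-0.118, 0.993, -0.0], [-0.001, -0.001, -1.0]]
ft_force: [1.2, -0.6, -0.2]
grip_width: 0.0642
gripper_force: 0.0
```

```bash
python3 -c "
from h import *
P,o=meas()
arc([])
save(P[1],'e.png')
for t in('red_grip','red_fin'):
  for p in P: print(t,atz(p,env.tip_of(t,p)[0]['pixel'],.147 if t=='red_grip' else .137))"
```

```text
lilac_pot [ 0.54518702 -0.22336243 -0.0026914 ]
lilac_fin [ 0.53235055 -0.22098553  0.12469779]
lilac_grip [ 0.39917385 -0.14751903  0.13465102]
scenegreen (np.int64(81), np.float64(-10.2), 0.085)
scenered (np.int64(28), np.float64(-11.1), 0.059)
sidegreen (np.int64(147), np.float64(-8.7), 0.082)
sidered (np.int64(54), np.float64(-8.2), 0.06)
t 15.1 pos [ 0.3489 -0.1631  0.2613] ang 162.7 r 0.206 F [ 0.  -1.2  0.4] 0.0642
red_grip [0.40390518 0.12804209 0.147     ]
red_grip [0.40322542 0.13140372 0.147     ]
red_fin [0.54319814 0.17202366 0.137     ]
red_fin [0.5389215  0.19050025 0.137     ]
```

View pics/e.png

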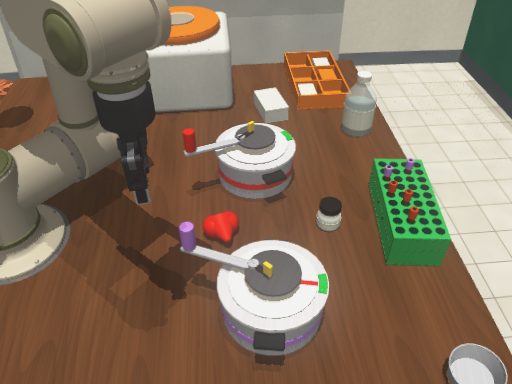

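The pointer (310,283) meets the green mark (323,284). The gripper is clear, and the red pot's knob (189,141) and fin (251,127) look the same as at the start.

```bash
python3 -c "
from rig import env
print(env.close_job())"
```

```text
the job is handed in; nothing more can be done
None
```

The lilac pot is sealed: its lever is pushed to the tighten stop, the red pointer sits at the middle of the green mark, the knob is released, the red pot was not touched, and the job was handed in at about 15 s (no verdict was returned).

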